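Hold a tube in the sawing V-block

TASK

Get the thickest of the three pieces of brass stock ready for sawing a ring off it: take it from the wooden rack, lay it along the groove of the steel V-block with one end touching the block's end stop, and press it firmly down with the fingers (10 N or so, never slammed or crushed) so that it bears on both sides of the groove. Finish while still pressing it there, holding it still for the saw. Leave the other stock, the tin and the hammer where they are.

Things in the scene. Friction and masses are not known exactly. Their poses are not given: they have to be found in the camera images.
- thick_tube: The piece to hold: the thickest of three brass pieces of equal length, a tube 30 mm in outside diameter (bore 22 mm), 120 mm long, about 0.33 kg. Its origin is its middle, on its axis; its x axis runs along the tube (either end may go to the stop). It starts lying in one of the three notches of the rack, its axis 45 mm above the bench.
- vblock: A steel V-block for sawing tube, fixed to the bench. Foot plate 140 x 76 x 10 mm; block 80 mm long (x from -40 to +40 mm), 44 mm wide, top 54 mm above the bench. A 90-degree V groove, 24 mm wide at the top, runs along its x axis, closed by the end stop at the +x end and open at the -x end. A 2 mm saw slot crosses it 12 mm from the stop. Origin: on the bench under the block's middle; z up.
- groove_left: The sloping steel side of the groove on the V-block's +y side; part of the block, same origin and axes as the block. A seated 30 mm tube has its axis 63 mm above the bench, 9 mm above the block's top, and overhangs the open end by 40 mm.
- groove_right: The sloping steel side of the groove on the V-block's -y side; part of the block, same origin and axes as the block.
- stop_face (a point): Point on the face of the end stop (a steel plate 10 mm thick, 44 mm wide, top 72 mm above the bench, face at the V-block's x = +40 mm) where the axis of a seated 30 mm tube meets it, 63 mm above the bench. Axes as the V-block's: x runs along the groove into the stop. The middle of a seated tube that touches the stop lies 60 mm back along -x.
- rack: A wooden stock rack, fixed: two notched boards along its y, each 14 mm thick and 40 mm high, with a 70 mm free gap between them (x from -35 to +35 mm), joined at the ends by 14 mm high strips. Three V notches, 16 mm deep, at y = -62, 0 and +62 mm; the stock lies along x across both boards, its middle near the middle of the gap. Origin: on the bench under the rack's middle; z up.
- slim_tube: Other stock, to be left in its notch: brass tube 20 mm in diameter, 120 mm long. Origin at its middle, x axis along it.
- rod: Other stock, to be left in its notch: solid brass rod 12 mm in diameter, 120 mm long. Origin at its middle, x axis along it.
- tin: A closed round metal tin, 68 mm in diameter, 58 mm high, standing on the bench beyond the work, to be left alone. Origin at the centre of its underside.
- hammer: A hammer 240 mm long lying on the bench beyond the work, to be left alone. Origin at its middle, on the bench; handle towards its -x.
There are look-alikes about, which are no part of the job. There is more than one size of the rack; the job needs the largest. Leave any pink or turquoise look-alike of the thick_tube alone.

How it is judged:
By the outcome, as a careful person would: the job done as asked, in the order asked, and still so for the second after the job is handed in, while the arm keeps its last pose, push and grip.
It also fails if it takes over 48 s, if anything falls off the work surface, if the arm or the gripper's body presses on something with over 40 N, if the wrist force passes 120 N, or if a joint passes its speed limit or range.

ROBOT

A 6-joint arm with a two-finger parallel gripper is mounted at the origin on the work surface. World frame = base frame: x ahead of the robot, y to its left, z up, the work surface at z = 0. Lengths are in m, angles in rad, forces in N, time in s.
With the tool pointing down it reaches from about 0.3 to 0.875 m from the base axis. Payload 6.4 kg.
Tool frame: the origin (TCP) lies on the mounting face of the last link; the fingertips stand 173 mm ahead of it and the grasp point (between the pads) lies 155 mm ahead of it (ctrl.grip_point_offset is the distance from the TCP to the grasp point, in m); z points along the fingers, y is the line along which they close (so a half turn about z gives the same grasp; the last joint's range is limited). The gripper opens to 85 mm and grips with 20 to 120 N. Pads are 22 mm wide; open, the fingers measure 114 mm over their backs; the gripper's body (76 mm by 85 mm) begins 54 mm behind the grasp point. The pads swing forward as they close: fully open they stand 13 mm farther back than shut.
Start: joints at [0.951, 0.181, 1.607, -0, 1.354, -0.206], TCP at [0.231, 0.526, 0.405] pointing down, gripper open.
Joint ranges: [-2.99, 2.99], [-0.89, 2.07], [0.3, 2.58], [-1.14, 4.28], [0, 2.63], [-3.12, 3.12]. Speed limits (rad/s): [2.57, 2.57, 3.01, 3.14, 3.14, 3.14].

INTERFACE

Orientations are given as a unit quaternion [w, x, y, z].
In Python, from bench import status, imaging, ctrl, models gives the robot as it stands.
- The arm moves only by the tool send_rows, never from a script. Its argument "commands" is a list that holds one entry, the list of rows, each a list of 6 numbers: the shift along the tool's x, y, z normalised to -1 to 1, where 1 is 3 cm, then the turn, a rotation vector about the tool's x, y, z normalised to -1 to 1, where 1 is 0.1 rad. A call has 1 to 8 rows; each row shifts and turns the commanded pose from where the row before left it, along the tool's axes as they then stand; what a row does not reach is not made up. A row lasts 1/12 s, in which the tool goes at most 41.7 mm and 7.16 degrees, less where a joint would pass 70% of its speed; a pose out of reach is approached as far as the arm can. A call with a number of a shift or a turn outside -1 to 1 is refused whole. A call with a gripper value outside its range is refused whole. "jaw" is the opening, from 0 (shut) to 1 (fully open), set as the call begins (left out, the last holds). The fingers move at their own pace and stop on an object; the grip force is fixed at half the most. Time passes only in rows, so rows that do not move let the fingers close. It gives the time, the measured TCP pose, the force, the opening and the grip force at its end, in the units of the state.
- status.get_obs(): the state, without advancing time (a new reading comes with each control period).
- imaging.camera(name): name is "side" or "top" or "wrist"; returns a dict with "image" (480x640x3 uint8, blue, green, red), "depth" (480x640 float32, m along the optical axis (not along the pixel's ray), 0 where there is no reading), "mtx" (3x3 intrinsics, pixels), "k1" (the pictures are not rectified: a ray, as slopes to the right and down, at radius r is drawn at 1 + k1 r^2 times it, then the intrinsics apply), "pose" (4x4, takes a point from camera to world coordinates). Camera axes: x right, y down, z forward; pixel columns grow to the right and rows downward; lengths in m; the calibration is good to about 2 mm. A picture is of the moment at which its call begins.
- ctrl.hand_in(): hands the job in; it is judged then, once.
Trained networks look in a picture, given as the dict that the camera call returned (one of the last four; its "shot" number tells which), for a name from the list of things; names that differ only in an ending like _2 or _b are one class to them, and where a whole thing is asked for, a point or a joint stands for the part that bears it (a point fixed in the world has none). Each returns a list of dicts, best first, with "confidence" (0 to 1); they miss things now and then, are a little off and sometimes report something else, mostly with a low value. They report only what shows in the picture. A call takes as long as a camera call. They do not tell look-alikes from the thing itself.
- models.recognise(picture, name): "centre" ([column, row] in pixels, amid what is visible of it).
- models.regions_of(picture, name): "region" (480x640 bool, what is visible of it) and "centre" ([column, row] in pixels, amid what is visible of it).
The state is a dict: "time_s": time; "q": joint angles; "dq": joint speeds; "joint_efforts": joint torques, N m; "eef_pos": TCP position; "eef_rot": TCP orientation; "wrist_force": force on the tool from outside, world axes, zero at the start; "torque": the same for the moment, N m; "opening": opening from 0.0 (shut) to 1.0 (fully open); "grasp_force": force on a finger pad.
Only numpy, scipy, OpenCV 4.12 (cv2) and the standard library are available. Lean on these libraries where they do the work, as an engineer would, in place of code of your own. Each camera call takes 0.05 s, during which the arm holds its last target. There are 200 camera calls.

## Working session

There is one attempt and no reset: what is moved stays moved. The work goes in short steps, Python scripts to look and compute and a tool call to move; the robot and the scene stay as the last step left them, time stands still between calls to the robot, and variables do not carry over. Pictures are saved under pics/ and viewed, at most 10 in all, crops included, and the job is handed in when it is done.

Besides the shell and the picture viewer there is one more tool, called after "Request:" in YAML: its name, and indented under it one key for each argument. send_rows: Moves the arm, as the interface text tells. Its arguments: {"type":"object","properties":{"commands":{"type":"array"},"jaw":{"type":"number"}},"required":["commands"]}

```bash
mkdir -p pics; ls
cat > h.py <<'E'
import numpy as np, cv2
from bench import status, imaging, ctrl, models
def undist(p,c):
    K=np.array(c["mtx"]); u=np.array([(p[0]-K[0,2])/K[0,0],(p[1]-K[1,2])/K[1,1]])
    s=u.copy()
    for _ in range(20): s=u/(1+c["k1"]*(s@s))
    return s
def ray_z(p,c,z):
    s=undist(p,c);T=np.array(c["pose"]);d=T[:3,:3]@np.r_[s,1];o=T[:3,3]
    return o+d*(z-o[2])/d[2]
def cloud(c,mask):
    v,u=np.nonzero(mask&(c["depth"]>0)); d=c["depth"][v,u]
    K=np.array(c["mtx"]);a=np.c_[(u-K[0,2])/K[0,0],(v-K[1,2])/K[1,1]];s=a.copy()
    for _ in range(20): s=a/(1+c["k1"]*(s**2).sum(1,keepdims=True))
    T=np.array(c["pose"]);return (T[:3,:3]@(np.c_[s,np.ones(len(s))]*d[:,None]).T).T+T[:3,3]
def proj(P,c):
    T=np.linalg.inv(np.array(c["pose"]));q=T[:3,:3]@np.asarray(P)+T[:3,3];s=q[:2]/q[2];s=s*(1+c["k1"]*(s@s))
    K=np.array(c["mtx"]);return s*[K[0,0],K[1,1]]+K[:2,2]
E
python3 - <<'E'
from h import *
o=status.get_obs();print(o)
for n in("top","side"):
    c=imaging.camera(n);cv2.imwrite(f"pics/{n}0.png",c["image"])
    for k in("thick_tube","slim_tube","rod","rack","vblock"):
        for r in models.regions_of(c,k):
            P=cloud(c,r["region"]);print(n,k,round(r["confidence"],2),np.round(r["centre"]),r["region"].sum(),np.round(np.median(P,0),3) if len(P) else None)
E
```

```text
pics
{'time_s': 0.0, 'q': array([ 9.50669706e-01,  1.81548192e-01,  1.60798968e+00, -1.01486378e-05,
        1.35380883e+00, -2.06258888e-01]), 'dq': array([ 8.16511375e-04,  8.39209243e-04, -3.24501583e-03,  1.57473714e-03,
       -4.91899012e-05,  8.91797946e-04]), 'joint_efforts': array([-5.31097467e-04, -4.44884741e+01, -3.51335227e+01, -4.69856477e-04,
        9.47392109e-03,  1.15741273e-05]), 'eef_pos': array([0.23105393, 0.52626271, 0.40378872]), 'eef_rot': array([-3.47619929e-04,  2.05458999e-01,  9.78665331e-01, -8.05208683e-04]), 'wrist_force': array([ 0.1072352 , -0.46471864, -0.21684237]), 'torque': array([-0.01735104,  0.02510423, -0.08600549]), 'grasp_force': 0.0, 'opening': 1.0057559599861998}
top thick_tube 0.95 [212. 260.] 740 [0.497 0.297 0.057]
top thick_tube 0.95 [147. 353.] 776 [0.309 0.456 0.027]
top thick_tube 0.65 [155. 284.] 726 [0.462 0.446 0.027]
top thick_tube 0.32 [419. 231.] 399 [ 0.53  -0.165  0.051]
top slim_tube 0.93 [242. 259.] 492 [0.502 0.237 0.046]
top slim_tube 0.49 [405. 155.] 807 [ 0.715 -0.146  0.057]
top rod 0.73 [271. 259.] 260 [0.501 0.175 0.037]
top rod 0.51 [414. 237.] 1982 [ 0.523 -0.147  0.018]
top rack 0.95 [198. 186.] 911 [0.674 0.34  0.018]
top rack 0.78 [261. 243.] 1112 [0.521 0.205 0.036]
top rack 0.65 [244. 340.] 747 [0.342 0.251 0.021]
top vblock 0.95 [414. 238.] 1872 [ 0.522 -0.148  0.025]
side thick_tube 0.91 [204. 191.] 395 [0.309 0.452 0.024]
side thick_tube 0.57 [279. 196.] 478 [0.496 0.293 0.053]
side slim_tube 0.83 [295. 210.] 269 [0.5   0.234 0.044]
side rod 0.7 [299. 225.] 177 [0.499 0.175 0.035]
side rack 0.95 [241. 229.] 743 [0.345 0.244 0.014]
side rack 0.83 [289. 231.] 871 [0.502 0.194 0.02 ]
side rack 0.63 [322. 181.] 601 [0.668 0.339 0.012]
side vblock 0.7 [378. 305.] 1668 [ 0.521 -0.169  0.026]
```

View pics/top0.png

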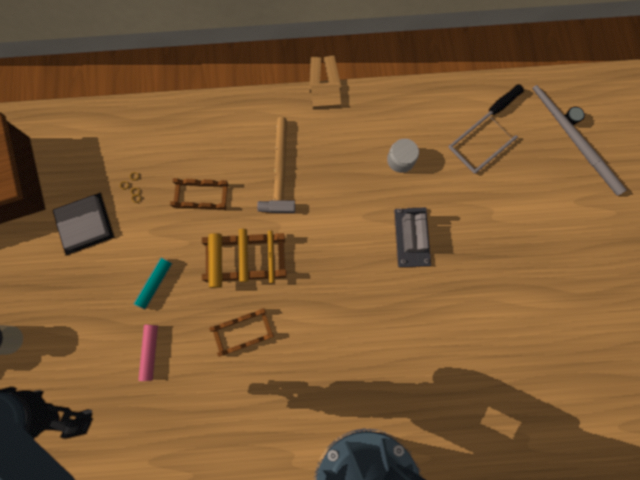

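Run:
```python
from h import *
c=imaging.camera("top")
a=cv2.resize(c["image"][215:310,175:305],None,fx=4,fy=4,interpolation=2)
b=cv2.resize(c["image"][190:285,365:465],None,fx=4,fy=4,interpolation=2)
x=np.zeros((380,800,3),np.uint8);x[:,:400]=a[:,:400];x[:,400:]=b;cv2.imwrite("pics/crop1.png",x)
T=np.array(c["pose"]);print(np.round(T,3))
for r in models.regions_of(c,"thick_tube"):
    P=cloud(c,r["region"])
    if abs(r["centre"][0]-212)<8:
        v,u=np.nonzero(r["region"]);cv=cv2.minAreaRect(np.c_[u,v].astype(np.float32));print(cv)
        box=cv2.boxPoints(cv);print([np.round(ray_z(p,c,.047),4) for p in box]);print(np.round(ray_z(cv[0],c,.047),4),P[:,2].max())
```

```text
[[-0.072 -0.975  0.213  0.307]
 [-0.997  0.071 -0.01   0.096]
 [-0.006 -0.213 -0.977  1.084]
 [ 0.     0.     0.     1.   ]]
((215.0, 260.5), (55.0, 14.0), 90.0)
[array([0.5641, 0.3124, 0.047 ]), array([0.5617, 0.2807, 0.047 ]), array([0.4371, 0.2847, 0.047 ]), array([0.4393, 0.3156, 0.047 ])]
[0.4998 0.2984 0.047 ] 0.06453864886276905
```

View pics/crop1.png

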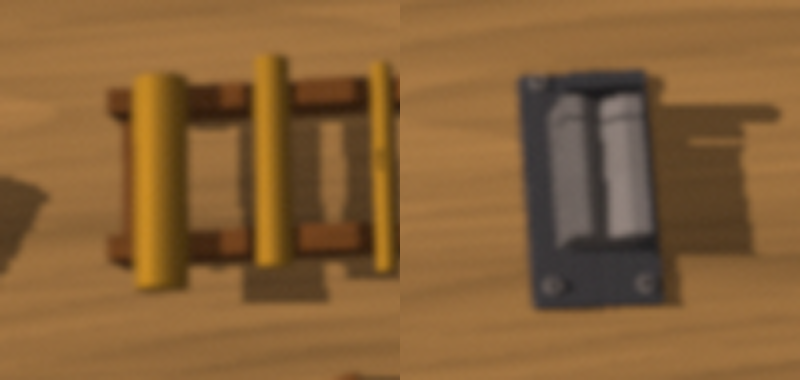

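The top view shows five candidates for the thick tube:
- Brass thick tube at (215,260), in the largest rack.
- Slim tube at (242,255).
- Rod at (271,257).
- Teal look-alike at (153,283).
- Pink look-alike at (148,352).

I choose (215,260), and the crop confirms it is brass, the thickest, and in the big rack. The V-block at (414,237) has its slot and stop at the far end, so its x axis points roughly along world +x.

Request:
send_rows:
  commands:
    - [[0,0,0.35,0,0,-0.98],[0,0,0.35,0,0,-0.98],[0,0,0.35,0,0,-0.98],[0,0,0.35,0,0,-0.98],[-0.76,-0.62,0,0,0,0],[-0.76,-0.62,0,0,0,0],[-0.76,-0.62,0,0,0,0],[-0.76,-0.62,0,0,0,0]]
  jaw: 0.6

```text
time_s: 1.37
eef_pos: [0.3214, 0.4494, 0.3627]
eef_rot: [0.0, 0.01, 1.0, 0.0]
wrist_force: [0.0, -0.0, -0.3]
opening: 0.604
grasp_force: 0.0
```

Request:
send_rows:
  commands:
    - [[-0.76,-0.62,0,0,0,0],[-0.76,-0.62,0,0,0,0],[-0.76,-0.62,0,0,0,0],[-0.76,-0.62,0,0,0,0],[-0.76,-0.62,0,0,0,0],[-0.76,-0.62,0,0,0,0],[-0.5,-0.4,0,0,0,0],[0,0,0,0,0,0]]

```text
time_s: 2.03
eef_pos: [0.4726, 0.3208, 0.3629]
eef_rot: [0.001, 0.013, 1.0, -0.0]
wrist_force: [-0.5, 0.5, -0.6]
opening: 0.605
grasp_force: 0.0
```

```bash
cat >> h.py <<'E'
from scipy.spatial.transform import Rotation as R
def tcp():
    o=status.get_obs();q=o["eef_rot"];return o["eef_pos"],R.from_quat([q[1],q[2],q[3],q[0]]).as_matrix(),o
def line(P,r=.015):
    """axis of a lying tube from its top points: centre, yaw"""
    xy=P[:,:2];m=np.median(xy,0);d=np.linalg.svd(xy-xy.mean(0),full_matrices=0)[2][0];d*=np.sign(d[0]);n=np.r_[-d[1],d[0]]
    a=(xy-m)@d;b=(xy-m)@n
    return m+d*np.mean(np.percentile(a,[1,99]))+n*np.mean(np.percentile(b,[2,98])),np.arctan2(d[1],d[0]),np.ptp(np.percentile(a,[1,99])),np.ptp(np.percentile(b,[2,98]))
E
python3 - <<'E'
from h import *
p,M,o=tcp();print(o["time_s"],p,M.round(3),o["opening"])
c=imaging.camera("wrist");cv2.imwrite("pics/w1.png",c["image"])
T=np.array(c["pose"]);print(T.round(3))
for k in("thick_tube","slim_tube","vblock"):
  for r in models.regions_of(c,k):
    P=cloud(c,r["region"]);P=P[P[:,2]>.035];print(k,r["confidence"],r["centre"],r["region"].sum())
    if len(P)>20: print(line(P),np.percentile(P[:,2],[5,50,98]))
E
```

```text
2.0333 [0.47255476 0.32080032 0.36286   ] [[-1.     0.026  0.002]
 [ 0.026  1.    -0.001]
 [-0.002 -0.001 -1.   ]] 0.604584495753532
[[ 0.025  0.944  0.33   0.387]
 [ 1.    -0.024 -0.009  0.322]
 [-0.001  0.33  -0.944  0.332]
 [ 0.     0.     0.     1.   ]]
thick_tube 0.78 [300.0, 255.8] 4838
(array([0.49812344, 0.30052349]), np.float64(-0.015050177005658697), np.float64(0.11705530270226414), np.float64(0.027704380141793668)) [0.04977195 0.0583313  0.06108905]
thick_tube 0.75 [493.7, 43.4] 3776
thick_tube 0.62 [158.4, 254.2] 1768
(array([0.50160528, 0.17675186]), np.float64(-0.023568100987846095), np.float64(0.11693809911317882), np.float64(0.009405628720147746)) [0.03552082 0.03786532 0.03963741]
thick_tube 0.57 [472.1, 196.4] 5131
slim_tube 0.59 [224.4, 249.8] 2894
(array([0.50128736, 0.2386888 ]), np.float64(-0.03210089386458036), np.float64(0.10429629819991473), np.float64(0.019054687855941235)) [0.04032034 0.04678741 0.04927751]
vblock 0.38 [172.5, 363.4] 2798
(array([0.470892 , 0.2735809]), np.float64(0.04700475840725514), np.float64(0.025477037517485028), np.float64(0.0048325764111119395)) [0.23643053 0.24252777 0.2515075 ]
```

View pics/w1.png

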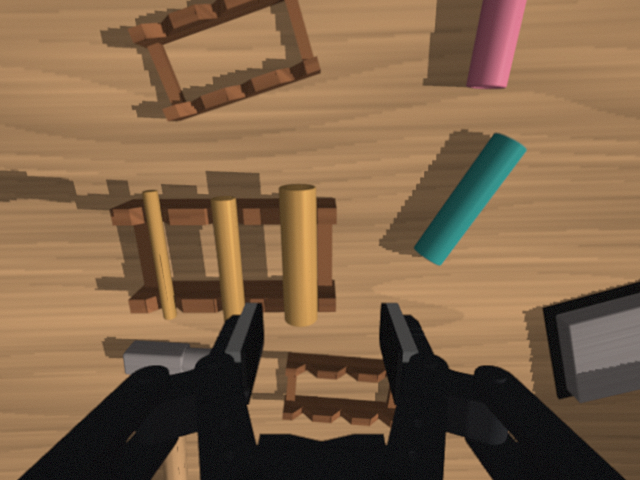

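The wrist view shows the thick brass tube at (300,255), nearly in line with the fingers. The slim tube is at (227,258) and the rod at (158,254). I'll move above the tube and check from near.

Request:
send_rows:
  commands:
    - [[-0.45,-0.33,0,0,0,0],[-0.45,-0.33,0,0,0,0],[0,0,0.8,0,0,0],[0,0,0.8,0,0,0],[0,0,0.8,0,0,0],[0,0,0.8,0,0,0],[0,0,0.7,0,0,0],[0,0,0,0,0,0]]

```text
time_s: 2.9
eef_pos: [0.4934, 0.3031, 0.2411]
eef_rot: [-0.004, 0.01, 1.0, -0.001]
wrist_force: [-1.6, -0.8, 0.6]
opening: 0.6
grasp_force: 0.0
```

Run:
```python
from h import *
p,M,o=tcp();print(o["time_s"],p,M.round(3))
c=imaging.camera("wrist");cv2.imwrite("pics/w2.png",c["image"])
Pall=cloud(c,np.ones((480,640),bool))
L=(Pall-p)@M   # tool frame
f=(abs(L[:,0])<.02)&(abs(L[:,1])<.06)&(L[:,2]>.1)&(L[:,2]<.18)
for s in(-1,1):
    g=L[f&(L[:,1]*s>0.018)];print(s,len(g),np.percentile(g[:,1],[2,50,98]) if len(g) else'',np.percentile(g[:,2],[50,90,99,100]) if len(g) else '')
for r in models.regions_of(c,"thick_tube")[:2]:
    P=cloud(c,r["region"]);P=P[P[:,2]>.035];print(r["confidence"],r["centre"],line(P) if len(P)>50 else'', P[:,2].max() if len(P) else '')
```

```text
2.9 [0.49342364 0.3031045  0.24112261] [[-1.     0.02  -0.008]
 [ 0.02   1.    -0.003]
 [ 0.008 -0.003 -1.   ]]
-1 13266 [-0.05847892 -0.04391167 -0.02254724] [0.11525345 0.14564147 0.16404791 0.17034707]
1 13334 [0.02152139 0.04319339 0.05783606] [0.11515798 0.14546727 0.16417568 0.17026839]
0.94 [624.6, 18.5]  
0.65 [317.8, 299.0] (array([0.49835534, 0.30020024]), np.float64(-0.019404610808227776), np.float64(0.11759714919546917), np.float64(0.027676572140854262)) 0.06256049225184021
```

View pics/w2.png

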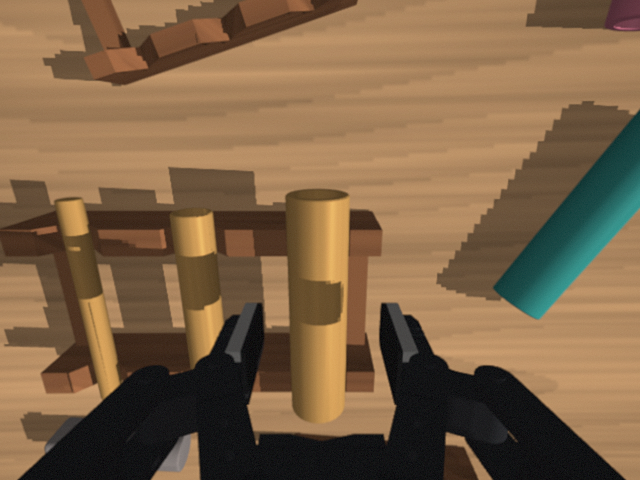

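The tube (318,300) lies centred between the fingers. I'll go down and grip it near the tips.

Request:
send_rows:
  commands:
    - [[-0.15,-0.08,0,0,0,0],[0,0,0.4,0,0,0],[0,0,0.4,0,0,0],[0,0,0.27,0,0,0],[0,0,0,0,0,0],[0,0,0,0,0,0]]

```text
time_s: 3.5
eef_pos: [0.5004, 0.3001, 0.2125]
eef_rot: [-0.001, 0.011, 1.0, -0.0]
wrist_force: [0.7, -0.4, 0.2]
opening: 0.598
grasp_force: 0.0
```

Request:
send_rows:
  commands:
    - [[0,0,0,0,0,0],[0,0,0,0,0,0],[0,0,0,0,0,0],[0,0,0,0,0,0],[0,0,0,0,0,0],[0,0,0,0,0,0]]
  jaw: 0

```text
time_s: 4.0
eef_pos: [0.5011, 0.3004, 0.2143]
eef_rot: [0.001, 0.011, 1.0, 0.0]
wrist_force: [-0.7, -1.0, 5.4]
opening: 0.328
grasp_force: 59.4
```

Run:
```python
from h import *
p,M,o=tcp();print(o["time_s"],p,M.round(3),o["opening"],o["grasp_force"],o["wrist_force"])
```

```text
4.0 [0.50111055 0.3004439  0.21425404] [[-1.     0.022  0.001]
 [ 0.022  1.     0.   ]
 [-0.001  0.    -1.   ]] 0.32819236608452285 59.35158133506775 [-0.661416   -1.03345925  5.43470793]
```

Request:
send_rows:
  commands:
    - [[0,0,0,0,0,0],[0,0,0,0,0,0],[0,0,0.1,0,0,0],[0,0,0,0,0,0]]
  jaw: 0.5

```text
time_s: 4.33
eef_pos: [0.5005, 0.3002, 0.2098]
eef_rot: [-0.001, 0.011, 1.0, -0.0]
wrist_force: [-0.5, -0.0, -0.1]
opening: 0.502
grasp_force: 0.0
```

Request:
send_rows:
  commands:
    - [[0,0,0,0,0,0],[0,0,0,0,0,0],[0,0,0,0,0,0],[0,0,0,0,0,0],[0,0,0,0,0,0]]
  jaw: 0

```text
time_s: 4.75
eef_pos: [0.5007, 0.3004, 0.2105]
eef_rot: [-0.0, 0.011, 1.0, 0.0]
wrist_force: [-0.7, 1.3, -0.4]
opening: 0.333
grasp_force: 59.2
```

Request:
send_rows:
  commands:
    - [[0,0,-0.6,0,0,0],[0,0,-0.8,0,0,0],[0,0,-0.9,0,0,0],[0,0,-0.9,0,0,0],[0,-0.5,-0.9,0,0,0],[0,-0.8,-0.6,0,0,0],[0,-0.9,-0.3,0,0,0],[0,-0.9,0,0,0,0]]

```text
time_s: 5.42
eef_pos: [0.4992, 0.2067, 0.363]
eef_rot: [0.002, 0.01, 1.0, 0.0]
wrist_force: [0.8, -0.2, -4.3]
opening: 0.328
grasp_force: 60.2
```

Request:
send_rows:
  commands:
    - [[0,-0.95,0,0,0,0],[0,-0.95,0,0,0,0],[0,-0.95,0,0,0,0],[0,-0.95,0,0,0,0],[0,-0.95,0,0,0,0],[0,-0.95,0,0,0,0],[0,-0.95,0,0,0,0],[0,-0.95,0,0,0,0]]

```text
time_s: 6.08
eef_pos: [0.4932, -0.022, 0.36]
eef_rot: [-0.001, 0.011, 1.0, -0.0]
wrist_force: [1.1, -0.4, -3.1]
opening: 0.324
grasp_force: 60.2
```

Request:
send_rows:
  commands:
    - [[0,-0.6,0,0,0,0],[0,-0.3,0,0,0,0],[0,0,0,0,0,0],[0,0,0,0,0,0],[0,0,0,0,0,0]]

```text
time_s: 6.5
eef_pos: [0.4931, -0.0466, 0.3603]
eef_rot: [-0.0, 0.011, 1.0, 0.0]
wrist_force: [-1.0, 0.0, -3.7]
opening: 0.325
grasp_force: 60.2
```

Run:
```python
from h import *
p,M,o=tcp();print(o["time_s"],p,M.round(3),o["opening"],o["grasp_force"])
c=imaging.camera("wrist");cv2.imwrite("pics/w3.png",c["image"])
np.savez("w3.npz",**{k:np.array(c[k]) for k in("image","depth","mtx","k1","pose")})
for k in("thick_tube","vblock"):
  for r in models.regions_of(c,k)[:2]:
    P=cloud(c,r["region"]);P=P[P[:,2]>.005];print(k,r["confidence"],r["centre"])
    if len(P)>50: print(line(P),np.percentile(P[:,2],[2,50,98]))
```

```text
6.5 [ 0.4931101  -0.04659187  0.36027738] [[-1.     0.021 -0.001]
 [ 0.021  1.     0.001]
 [ 0.001  0.001 -1.   ]] 0.3247087412535991 60.161991119384766
thick_tube 0.59 [322.5, 304.6]
(array([ 0.48524699, -0.04672347]), np.float64(-0.019060047403004217), np.float64(0.10615693261584203), np.float64(0.027402992895045816)) [0.18588123 0.20823895 0.21078604]
vblock 0.83 [204.4, 258.3]
(array([ 0.52622495, -0.14853185]), np.float64(0.0730825625615016), np.float64(0.13438258466313155), np.float64(0.06630608302281232)) [0.00860051 0.03858104 0.07229137]
```

View pics/w3.png

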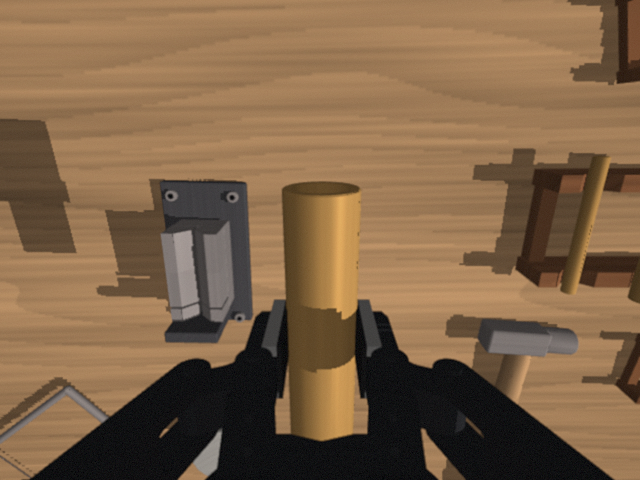

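```bash
cat > fit.py <<'E'
from h import *
from scipy.optimize import least_squares
c=dict(np.load("w3.npz"));P=cloud(c,np.ones((480,640),bool))
P=P[(abs(P[:,0]-.525)<.1)&(abs(P[:,1]+.15)<.07)&(P[:,2]<.09)&(P[:,2]>.036)]
def loc(t,P): 
    C,S=np.cos(t[2]),np.sin(t[2]);d=P[:,:2]-t[:2];return d@np.array([[C,-S],[S,C]])
def box(x,y,z,x0,x1,hw,top):   # signed distance to box going down from top
    d=np.c_[np.abs(x-(x0+x1)/2)-(x1-x0)/2,np.abs(y)-hw,z-top]
    return np.linalg.norm(np.maximum(d,0),axis=1)+np.minimum(d.max(1),0)
def sd(t,P):
    l=loc(t,P);x,y=l.T;z=P[:,2]-t[3]
    blk=np.maximum(box(x,y,z,-.04,.04,.022,.054),-(z-.042-np.abs(y))/-np.sqrt(2)*-1)
    return np.minimum(blk,box(x,y,z,.04,.05,.022,.072))
best=None
for yaw in(-.1,0,.1):
    r=least_squares(sd,[.53,-.15,yaw,0],args=(P,),loss="soft_l1",f_scale=.001,x_scale=[.01,.01,.1,.01])
    if best is None or r.cost<best.cost:best=r
t=best.x;print(len(P),t.round(4),np.percentile(abs(sd(t,P)),[50,90]))
l=loc(t,P);m=(abs(P[:,2]-t[3]-.072)<.0015);print("stop top x,y",np.percentile(l[m],[2,98],axis=0).round(4))
m=(abs(P[:,2]-t[3]-.054)<.0015);print("top x,y",np.percentile(l[m],[2,98],axis=0).round(4))
E
sed -i 's|,-(z-.042-np.abs(y))/-np.sqrt(2)\*-1)|,(z-.042-np.abs(y))/np.sqrt(2)*(np.abs(y)<.0125)+(-1)*(np.abs(y)>=.0125))|' fit.py; python3 fit.py
python3 - <<'E'
from h import *
c=imaging.camera("top")
for r in models.regions_of(c,"vblock")[:1]:
    P=cloud(c,r["region"]);a=P[abs(P[:,2]-.072)<.004];print(len(a),np.median(a,0))
    v,u=np.nonzero(r["region"]);q=cv2.minAreaRect(np.c_[u,v].astype(np.float32));print([ray_z(p,c,.01).round(4) for p in cv2.boxPoints(q)])
E
```

```text
6724 [ 5.331e-01 -1.556e-01 -4.570e-02  2.000e-04] [0.00040105 0.0010831 ]
stop top x,y [[ 0.0399 -0.0202]
 [ 0.0495  0.0213]]
top x,y [[-0.0391 -0.0213]
 [ 0.0398  0.0221]]
0 [nan nan nan]
[array([ 0.5603, -0.1213,  0.01  ]), array([ 0.5548, -0.1962,  0.01  ]), array([ 0.4581, -0.184 ,  0.01  ]), array([ 0.4635, -0.1106,  0.01  ])]
  return _methods._mean(a, axis=axis, dtype=dtype,
  ret = um.true_divide(
```

The held tube is straight in the fingers. The V-block is at (.533,-.156), yaw -0.046, with the stop on the far side (195,335 in the picture). I'll move over it with about 3 mm left to the stop.

Request:
send_rows:
  commands:
    - [[0,0,0,0,0,0.25],[-0.2,-0.8,0,0,0,0],[-0.2,-0.9,0,0,0,0],[-0.2,-0.9,0,0,0,0],[-0.2,-0.7,0,0,0,0],[0,-0.27,0,0,0,0],[0,0,0,0,0,0],[0,0,0,0,0,0]]

```text
time_s: 7.42
eef_pos: [0.512, -0.1552, 0.3603]
eef_rot: [-0.0, 0.024, 1.0, 0.001]
wrist_force: [0.3, 1.0, -4.8]
opening: 0.326
grasp_force: 60.3
```

Request:
send_rows:
  commands:
    - [[0,0,0.6,0,0,0],[0,0,0.9,0,0,0],[0,0,0.9,0,0,0],[0,0,0.9,0,0,0],[0,0,0.5,0,0,0],[0,0,0,0,0,0],[0,0,0,0,0,0],[0,0,0,0,0,0]]

```text
time_s: 8.08
eef_pos: [0.5129, -0.1551, 0.2479]
eef_rot: [0.001, 0.023, 1.0, -0.0]
wrist_force: [-0.5, -0.0, -3.4]
opening: 0.325
grasp_force: 60.3
```

```bash
cat > rel.py <<'E'
from h import *
t=np.array([.5331,-.1556,-.0457]);p,M,o=tcp()
C,S=np.cos(t[2]),np.sin(t[2]);Q=np.array([[C,-S],[S,C]])
print(o["time_s"],"tcp",p.round(4),"in block mm",(1e3*(p[:2]-t[:2])@Q).round(1),"yaw err",round(float(np.arctan2(-M[0,1],M[1,1])-t[2]),4),"tilt",M[:2,2].round(4),"F",o["wrist_force"].round(1),o["opening"],o["grasp_force"])
def tubepos(c):
    for r in models.regions_of(c,"thick_tube"):
        P=cloud(c,r["region"])
        P=P[P[:,2]>.05]
        if len(P)<50: continue
        m,y,L,w=line(P);d=np.r_[C,S]
        if np.hypot(*(m-t[:2]))<.12: print("tube conf",r["confidence"],"mid in block mm",(1e3*(m-t[:2])@Q).round(1),"x ends",(1e3*(np.percentile(((P[:,:2]-t[:2])@Q)[:,0],[.5,99.5]))).round(1),"yaw err",round(y-t[2],3),"ztop",np.percentile(P[:,2],[50,95]).round(4))
E
python3 -c "
from rel import *
c=imaging.camera('wrist');cv2.imwrite('pics/w4.png',c['image']);tubepos(c)"
```

```text
8.0833 tcp [ 0.5129 -0.1551  0.2479] in block mm [-20.2  -0.5] yaw err -0.0 tilt [ 0.0018 -0.0008] F [-0.5 -0.  -3.4] 0.3247866425342962 60.30012488365173
tube conf 0.74 mid in block mm [-27.6  -1. ] x ends [-80.9  27.1] yaw err 0.002 ztop [0.0959 0.0981]
```

View pics/w4.png

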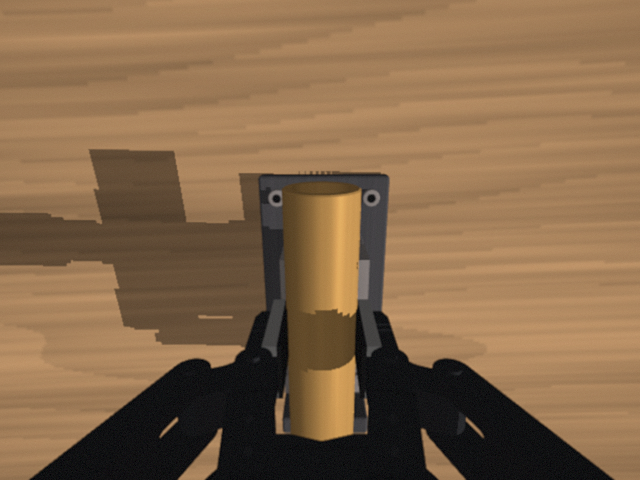

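The tube hangs lined up over the groove (322,300) with the stop behind it. I'll back off 1 mm and lower it.

Request:
send_rows:
  commands:
    - [[0.04,0.02,0.2,0,0,0],[0,0,0.2,0,0,0],[0,0,0.1,0,0,0],[0,0,0,0,0,0],[0,0,0,0,0,0]]

```text
time_s: 8.6
eef_pos: [0.5108, -0.155, 0.2311]
eef_rot: [-0.0, 0.023, 1.0, 0.0]
wrist_force: [-0.3, -0.5, -3.4]
opening: 0.325
grasp_force: 60.3
```

Request:
send_rows:
  commands:
    - [[0,0,0.04,0,0,0],[0,0,0.03,0,0,0],[0,0,0,0,0,0],[0,0,0,0,0,0]]

```text
time_s: 8.93
eef_pos: [0.5112, -0.155, 0.2297]
eef_rot: [0.0, 0.023, 1.0, -0.0]
wrist_force: [0.3, 1.3, -2.9]
opening: 0.324
grasp_force: 60.7
```

Request:
send_rows:
  commands:
    - [[-0.04,0,0,0,0,0],[0,0,0,0,0,0],[0,0,0,0,0,0]]

```text
time_s: 9.18
eef_pos: [0.5123, -0.1549, 0.2295]
eef_rot: [-0.0, 0.023, 1.0, 0.0]
wrist_force: [-0.3, 2.2, -1.6]
opening: 0.325
grasp_force: 60.8
```

Request:
send_rows:
  commands:
    - [[-0.03,0,0,0,0,0],[0,0,0,0,0,0],[0,0,0,0,0,0]]

```text
time_s: 9.43
eef_pos: [0.5131, -0.1549, 0.2294]
eef_rot: [-0.0, 0.023, 1.0, 0.0]
wrist_force: [-1.3, 3.4, -1.0]
opening: 0.326
grasp_force: 60.8
```

Request:
send_rows:
  commands:
    - [[-0.03,0,0,0,0,0],[0,0,0,0,0,0],[0,0,0,0,0,0]]

```text
time_s: 9.68
eef_pos: [0.5139, -0.1549, 0.2294]
eef_rot: [-0.0, 0.023, 1.0, 0.0]
wrist_force: [-2.2, 4.1, -0.0]
opening: 0.328
grasp_force: 60.8
```

Request:
send_rows:
  commands:
    - [[-0.03,0.02,0,0,0,0],[0,0,0,0,0,0],[0,0,0,0,0,0]]

```text
time_s: 9.93
eef_pos: [0.5144, -0.1548, 0.2293]
eef_rot: [-0.001, 0.023, 1.0, -0.0]
wrist_force: [-5.3, 1.1, 1.9]
opening: 0.326
grasp_force: 60.9
```

Request:
send_rows:
  commands:
    - [[-0.03,0.01,0,0,0,0],[0,0,0,0,0,0],[0,0,0,0,0,0]]

```text
time_s: 10.18
eef_pos: [0.5147, -0.1547, 0.2292]
eef_rot: [-0.002, 0.023, 1.0, -0.0]
wrist_force: [-10.0, 0.3, 4.0]
opening: 0.323
grasp_force: 61.2
```

```bash
python3 -c "
from rel import *
c=imaging.camera('wrist');tubepos(c)"
```

```text
10.1833 tcp [ 0.5147 -0.1547  0.2292] in block mm [-18.4   0.1] yaw err -0.0009 tilt [-0.0042 -0.0002] F [-10.    0.3   4. ] 0.32293564052085016 61.249823570251465
tube conf 0.97 mid in block mm [-27.   -0.4] x ends [-80.1  27.5] yaw err 0.001 ztop [0.0772 0.0794]
```

Request:
send_rows:
  commands:
    - [[0,0,0,0,0,0],[0,0,0,0,0,0],[0,0,0,0,0,0],[0,0,0,0,0,0],[0,0,0,0,0,0]]
  jaw: 0.6

```text
time_s: 10.7
eef_pos: [0.5163, -0.1546, 0.2298]
eef_rot: [0.001, 0.023, 1.0, -0.0]
wrist_force: [0.5, -0.5, 0.0]
opening: 0.602
grasp_force: 0.0
```

Request:
send_rows:
  commands:
    - [[0,0,-0.3,0,0,0],[0,0,-0.6,0,0,0],[0,0,-0.6,0,0,0],[0,0,-0.3,0,0,0],[0,0,0,0,0,0],[0,0,0,0,0,0]]

```text
time_s: 11.2
eef_pos: [0.516, -0.1544, 0.2841]
eef_rot: [0.001, 0.023, 1.0, -0.0]
wrist_force: [-0.4, 0.4, 0.1]
opening: 0.601
grasp_force: 0.0
```

```bash
python3 -c "
from rel import *
c=imaging.camera('wrist');cv2.imwrite('pics/w5.png',c['image']);tubepos(c)"
```

```text
11.2 tcp [ 0.516  -0.1544  0.2841] in block mm [-17.1   0.4] yaw err -0.001 tilt [ 0.0014 -0.0008] F [-0.4  0.4  0.1] 0.6014258094353626 0.0
tube conf 0.74 mid in block mm [-20.7   0.3] x ends [-80.   39.3] yaw err 0.003 ztop [0.0764 0.0787]
```

View pics/w5.png

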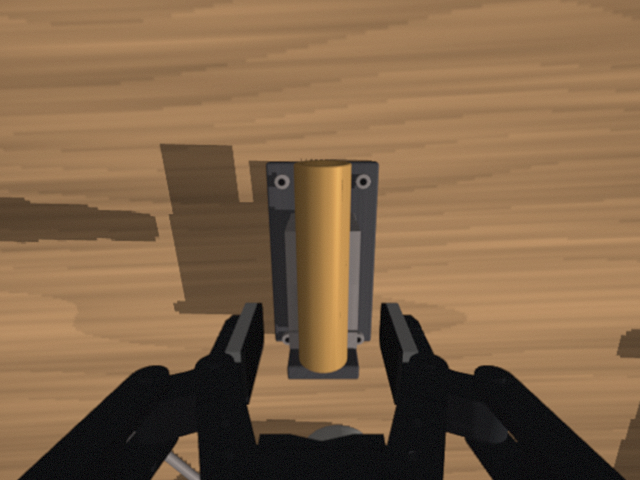

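The tube (323,265) lies in the groove with its end at the stop (323,365). I'll shut the fingers, come down and press.

Request:
send_rows:
  commands:
    - [[0,0,0,0,0,0],[0,0,0,0,0,0],[0,0,0,0,0,0],[0,0,0,0,0,0],[0,0,0,0,0,0],[0,0,0,0,0,0],[0,0,0,0,0,0],[0,0,0,0,0,0]]
  jaw: 0

```text
time_s: 11.97
eef_pos: [0.5159, -0.1543, 0.2835]
eef_rot: [-0.0, 0.023, 1.0, -0.0]
wrist_force: [0.1, 0.1, -0.2]
opening: 0.001
grasp_force: 0.0
```

Request:
send_rows:
  commands:
    - [[0,0,0.3,0,0,0],[0,0,0.35,0,0,0],[0,0,0.2,0,0,0],[0,0,0.1,0,0,0],[0,0,0,0,0,0],[0,0,0,0,0,0]]

```text
time_s: 12.47
eef_pos: [0.5158, -0.1543, 0.2545]
eef_rot: [-0.0, 0.023, 1.0, 0.0]
wrist_force: [0.3, -0.0, 0.2]
opening: 0.001
grasp_force: 0.0
```

Request:
send_rows:
  commands:
    - [[0,0,0.05,0,0,0],[0,0,0,0,0,0],[0,0,0,0,0,0]]

```text
time_s: 12.72
eef_pos: [0.516, -0.1544, 0.2538]
eef_rot: [0.0, 0.023, 1.0, -0.0]
wrist_force: [0.5, -0.2, 0.5]
opening: 0.001
grasp_force: 0.0
```

Request:
send_rows:
  commands:
    - [[0,0,0.05,0,0,0],[0,0,0,0,0,0],[0,0,0,0,0,0]]

```text
time_s: 12.97
eef_pos: [0.5158, -0.1543, 0.252]
eef_rot: [-0.0, 0.023, 1.0, -0.0]
wrist_force: [-0.3, -0.2, 1.1]
opening: -0.0
grasp_force: 0.0
```

Request:
send_rows:
  commands:
    - [[0,0,0.04,0,0,0],[0,0,0,0,0,0],[0,0,0,0,0,0]]

```text
time_s: 13.22
eef_pos: [0.516, -0.1544, 0.2515]
eef_rot: [0.0, 0.023, 1.0, -0.0]
wrist_force: [-2.2, 1.5, 6.6]
opening: -0.002
grasp_force: 3.0
```

Request:
send_rows:
  commands:
    - [[0,0,0.03,0,0,0],[0,0,0,0,0,0],[0,0,0,0,0,0]]

```text
time_s: 13.47
eef_pos: [0.5161, -0.1544, 0.2514]
eef_rot: [0.0, 0.023, 1.0, -0.0]
wrist_force: [-5.4, 1.5, 12.2]
opening: 0.001
grasp_force: 6.4
```

Request:
send_rows:
  commands:
    - [[0,0,0,0,0,0],[0,0,0,0,0,0],[0,0,0,0,0,0],[0,0,0,0,0,0],[0,0,0,0,0,0],[0,0,0,0,0,0]]

```text
time_s: 13.97
eef_pos: [0.5161, -0.1544, 0.2514]
eef_rot: [0.0, 0.023, 1.0, -0.0]
wrist_force: [-5.2, 1.6, 11.8]
opening: 0.0
grasp_force: 6.4
```

```bash
python3 -c "
from rel import *
c=imaging.camera('wrist');cv2.imwrite('pics/w6.png',c['image']);tubepos(c)"
```

```text
13.9667 tcp [ 0.5161 -0.1544  0.2514] in block mm [-17.1   0.4] yaw err -0.0009 tilt [ 0.0002 -0.0004] F [-5.2  1.6 11.8] 0.00025431167465354295 6.376356929540634
tube conf 0.83 mid in block mm [-23.2   0.4] x ends [-80.   36.1] yaw err 0.007 ztop [0.0762 0.0786]
```

View pics/w6.png

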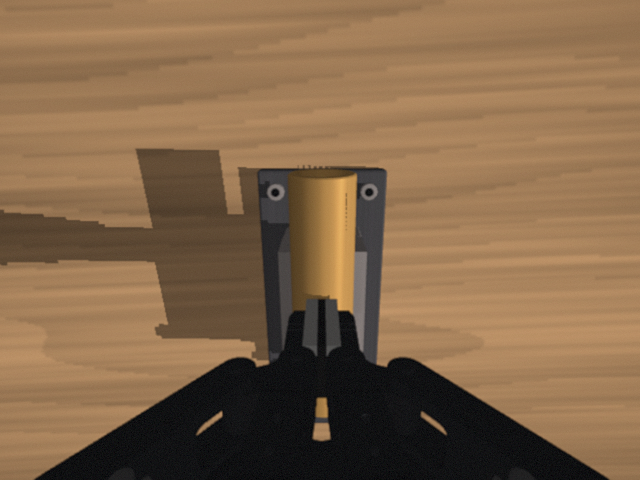

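The shut fingers (322,330) press on top of the seated tube. Its near end is still at -80 mm in block axes, so the far end is at the stop. The force is steady at 12 N down with 5 N toward the stop, so I'm handing in.

```bash
python3 -c "
from bench import ctrl
print(ctrl.hand_in())"
```

```text
the job is handed in; nothing more can be done
None
```

The thick brass tube lies seated in the V-block groove against the end stop, with the closed fingers pressing it down at about 12 N; the job is handed in, but no verdict came back.

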